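# Release the work-stand arm with the spring-bar fork

## Robot

A 7-joint arm with a two-finger parallel gripper is mounted at the origin on the work surface. World frame = base frame: x ahead of the robot, y to its left, z up, the work surface at z = 0. Lengths are in m, angles in rad, forces in N, time in s.
With the tool pointing down it reaches from about 0.425 to 0.925 m from the base axis. Payload 6.8 kg.
Tool frame: the origin (TCP) lies between the finger pads; the fingertips stand 11 mm ahead of it and the grasp point (between the pads) lies 8 mm behind it; z points along the fingers, y is the line along which they close (so a half turn about z gives the same grasp; the last joint's range is limited). The gripper opens to 85 mm and grips with 20 to 120 N. Pads are 22 mm wide; open, the fingers measure 114 mm over their backs; the gripper's body (76 mm by 85 mm) begins 54 mm behind the grasp point. The pads swing forward as they close: fully open they stand 13 mm farther back than shut.
Start: joints at [-1.261, 0.477, 0.022, 1.555, -0.011, 1.109, -0.083], TCP at [0.274, 0.617, 0.242] pointing down, gripper open.
Joint ranges: [-2.96, 2.96], [-0.34, 2.1], [-1.41, 1.46], [0.24, 2.44], [-1.37, 4.51], [0.17, 1.92], [-2.96, 2.96]. Speed limits (rad/s): [2.39, 2.39, 3.14, 3.14, 3.14, 3.14, 3.14].

## Interface

Orientations are given as a rotation vector (axis times angle).
In Python, from bench import r gives the robot as it stands.
- The arm moves only by the tool send_rows, never from a script. Its argument "deltas" is a list of rows, each an object of numbers: "dx", "dy", "dz": the shift along the world's x, y, z in mm; "rx", "ry", "rz": the turn, a rotation vector about the world's x, y, z in degrees. A call has 1 to 5 rows; each row is the pose to reach, as a shift and turn from the pose commanded when the call began; what a row does not reach only later rows make up. A row lasts 1/12 s, in which the tool goes at most 41.7 mm and 7.16 degrees, less where a joint would pass 70% of its speed; a pose out of reach is approached as far as the arm can. A call with a gripper value outside its range is refused whole. "jaw" is the finger opening in mm, from 0 to 85.4, set as the call begins (left out, the last holds). The fingers move at their own pace and stop on an object; "newtons" is the grip in N (left out, the last holds). Time passes only in rows, so rows that repeat a pose let the fingers close. It gives the time, the measured TCP pose, the force, the opening and the grip force at its end, in the units of the state.
- r.get_obs(): the state, without advancing time (a new reading comes with each control period).
- r.grab_frame(name): name is "scene" or "top" or "wrist"; returns a dict with "frame" (400x640x3 uint8, blue, green, red), "z_map" (400x640 float32, m along the optical axis (not along the pixel's ray), 0 where there is no reading), "vertical_fov" (degrees; the focal length in pixels is half the picture's height over the tangent of half this angle, whatever the lens; pixels are square), "cx", "cy" (the principal point, pixels), "xyz" and "orientation" of the camera in the world. Camera axes: x right, y down, z forward; pixel columns grow to the right and rows downward; lengths in m; the calibration is good to about 2 mm. The wrist camera is an equidistant fisheye: a pixel r from the principal point sees the ray r / f radians off the axis. A picture is of the moment at which its call begins.
- r.hand_in(): hands the job in; it is judged then, once.
The state is a dict: "clock": time; "joints": joint angles; "qvel": joint speeds; "tau": joint torques, N m; "tcp_pos": TCP position; "orientation": TCP orientation; "contact_force": force on the tool from outside, world axes, zero at the start; "moment": the same for the moment, N m; "grip_width": finger opening in m; "gripper_force": force on a finger pad.
Only numpy, scipy, OpenCV 4.12 (cv2) and the standard library are available. Lean on these libraries where they do the work, as an engineer would, in place of code of your own. Each camera call takes 0.05 s, during which the arm holds its last target. There are 200 camera calls.

## Task

The forked tool has been pushed handle-first under the little riser shelf, only its neck and fork sticking out: draw it out, lay it down on the bench clear of the shelf and let go, then take it again by its handle. Slip its fork over the spring bar of the bicycle-stand head, beside the collar, and press the collar sideways with it until the bar leaves the grey support arm and the kicker pushes the arm out; touch the bar with the fork only. Then let the bar spring fully home, take the fork out and lay it on the bench, not touching the head, leaving the jars and the bottle alone.

Things in the scene. Friction and masses are not known exactly. Their poses are not given: they have to be found in the camera images.
- fork_handle (a point): Forked tool, loose, 171 mm long, 0.2 kg; this point is the centre of its black handle block (90 long, 24 wide, 32 high), 16 mm above its underside. Axes: x along the tool to the fork tips, y across its width (grip across y), z up. It lies with its tines one above the other. At the start the handle is under the riser but for its front 15 mm or so; neck and fork stick out.
- fork_neck (a point): Middle of the tool's steel neck (35 long, 12 wide, 20 high), on the tool's centre line 62.5 mm from the handle centre towards the tips; same axes. The neck's underside is 6 mm above the tool's.
- fork_notch (a point): Middle of the notch of the tool's steel fork, on its centre line 109 mm from the handle centre; same axes. The notch is 18 mm high and 34 mm deep (92 to 126 mm from the handle centre, open at the tips). The two tines, one above and one below it, are 7 mm high each; the fork is 8 mm wide in y, 32 mm high over all.
- riser: Light-wood riser shelf, fixed, 160 deep, 240 wide, board 44 to 60 mm above the bench, open front and back, 14 mm side panels. Origin on the bench under the middle of its front edge; x points into the shelf (the tool comes out to -x), z up. It stands at the robot's left, its front facing roughly world -y. Two jars stand on it, over 60 mm back from the front edge.
- head: Head of a bicycle work stand, fixed. Origin on the bench below the bar, mid-channel; x along the channel away from the robot, y along the bar to its collar, z up. In mm: base plate 10 thick, x -55 to 135, y -30 to 100; bed 50 high; two cheeks 90 high, outer faces y -17 and 17, x -45 to 40; kicker rod out to x -75 at y 0, z 65; guide post 86 high, y 80 to 90, x -20 to 20.
- head_gap (a point): Fixed point on the spring bar's axis, 65 mm above the bench, mid-way between the +y cheek and the collar at rest (each face 11 mm away along y); axes of the head. The fork enters here level from the -x side (tool x along head x), one tine above and one below the bar; that side is clear above the base plate.
- bar (a joint): Travel of the spring bar along head +y, m: 0 home, 0.027 at its stop. Bar 9 mm thick with a fixed collar 34 mm in diameter, 6 mm thick. Its spring pushes home with 2 N at rest, 4 N at the stop; friction of the support arm adds a few N. It leaves the support arm's eye at about 0.018: press it to 0.022 or more and hold about half a second while the kicker pushes the arm out.
- strut_eye (a point): Centre of the eye of the grey support arm (loose, 0.12 kg): a bar 140 long, 20 wide, 30 high, with a black rubber cradle on its far end, lying in the channel with the spring bar through its eye, 28 mm from head_gap to head -y. Once the bar is drawn back, the spring kicker slides it about 34 mm along head +x; it stays on the bed, past the bar. The robot need not touch it.
- kicker (a joint): Travel of the spring kicker along head +x, m: about 0 while the support arm is held, about 0.034 when it has pushed the arm out.
- jar_a: Larger amber jar with a white cap, 68 mm across, 100 mm tall, loose on the riser; origin at its base. Leave alone.
- jar_b: Smaller amber jar, 60 mm across, 80 mm tall, loose on the riser; origin at its base. Leave alone.
- bottle: Green bottle, 68 mm across, 190 mm tall, loose on the bench right of the head; origin at its base. Leave alone.
Things that resemble listed ones, but are neither listed nor needed, are in the scene too. Of the things shaped like the part that bears strut_eye, the grey one is meant.

How it is judged:
By the outcome, as a careful person would: the job done as asked, in the order asked, and still so for the second after the job is handed in, with the robot touching nothing.
It also fails if it takes over 64 s, if anything falls off the work surface, if the arm or the gripper's body presses on something with over 40 N, if the wrist force passes 120 N, or if a joint passes its speed limit or range.

## Working session

There is one attempt and no reset: what is moved stays moved. The work goes in short steps, Python scripts to look and compute and a tool call to move; the robot and the scene stay as the last step left them, time stands still between calls to the robot, and variables do not carry over. Pictures are saved under pics/ and viewed, at most 10 in all, crops included, and the job is handed in when it is done.

Besides the shell and the picture viewer there is one more tool, called after "Emit:" as a command line: name --argument value ..., lists and objects as JSON in quotes. send_rows: Moves the arm, as the interface text tells. Its arguments: {"type":"object","properties":{"deltas":{"type":"array","items":{"type":"object","properties":{"dx":{"type":"number"},"dy":{"type":"number"},"dz":{"type":"number"},"rx":{"type":"number"},"ry":{"type":"number"},"rz":{"type":"number"}}}},"jaw":{"type":"number"},"newtons":{"type":"number"}},"required":["deltas"]}

```bash
mkdir -p pics; ls; cat > h.py <<'E'
import numpy as np, cv2
from bench import r
from scipy.spatial.transform import Rotation as R
def grab(n):
    return r.grab_frame(n)
def rot(o):
    o=np.asarray(o,float)
    return o if o.shape==(3,3) else R.from_rotvec(o).as_matrix()
def ray(c,u,v,fish=False):
    f=200/np.tan(np.radians(c['vertical_fov'])/2)
    a,b=u-c['cx'],v-c['cy']
    if fish:
        rr=np.hypot(a,b)+1e-9; t=rr/f
        d=np.array([a/rr*np.sin(t),b/rr*np.sin(t),np.cos(t)])
    else: d=np.array([a/f,b/f,1.])
    return np.array(c['xyz']),rot(c['orientation'])@d, d
def onplane(c,u,v,z,fish=False):
    p,d,_=ray(c,u,v,fish); return p+d*(z-p[2])/d[2]
def bydepth(c,u,v,fish=False):
    p,d,l=ray(c,u,v,fish); return p+d*c['z_map'][int(v),int(u)]/l[2]
def cloud(c,fish=False):
    f=200/np.tan(np.radians(c['vertical_fov'])/2)
    v,u=np.mgrid[0:400,0:640].astype(float); a,b=u-c['cx'],v-c['cy']
    if fish:
        rr=np.hypot(a,b)+1e-9; t=rr/f; s=np.tan(np.minimum(t,1.5))/rr; L=np.stack([a*s,b*s,np.ones_like(a)],-1)
    else: L=np.stack([a/f,b/f,np.ones_like(a)],-1)
    return np.array(c['xyz'])+(L*c['z_map'][...,None])@rot(c['orientation']).T
E
python3 - <<'E'
from h import *
for n in ['scene','top','wrist']:
    c=grab(n); cv2.imwrite(f'pics/{n}0.png',c['frame']); print(n,c['vertical_fov'],c['cx'],c['cy'],np.round(c['xyz'],3),np.round(c['orientation'],3),(c['z_map']>0).mean())
print(r.get_obs())
E
```

```text
pics
scene 55.58693747420924 324.97638549421555 200.86727179522657 [1.071 0.293 0.881] [-1.41  -2.341  0.768] 0.99583203125
top 55.87983396400644 317.2214146916931 208.26941817817632 [ 0.303 -0.003  1.201] [-2.095  2.114 -0.228] 0.99593359375
wrist 65.70646984690485 318.64682021404786 195.06115501910065 [0.199 0.649 0.373] [2.398 1.558 0.253] 0.9959921875
{'clock': 0.15, 'joints': array([-1.26109321,  0.47760888,  0.02236225,  1.55622315, -0.01150379,
        1.10931301, -0.08311362]), 'qvel': array([ 1.01057545e-03, -1.44197919e-03,  5.08861595e-05, -2.50194576e-03,
        7.63408513e-04, -7.48406429e-05, -1.23177010e-03]), 'tau': array([ 3.51327144e-03, -5.96921682e+01,  1.61067545e+00, -2.81490219e+01,
        1.26827459e-02,  6.58280493e-03, -5.87355999e-06]), 'tcp_pos': array([0.27371481, 0.61652307, 0.24155076]), 'orientation': array([-6.51497860e-01, -3.07309867e+00,  2.21600979e-03]), 'contact_force': array([0.15004088, 0.65076772, 0.18952678]), 'moment': array([ 0.03622576,  0.00829733, -0.0002446 ]), 'gripper_force': 0.0, 'grip_width': 0.08534256485811012}
```

View pics/scene0.png

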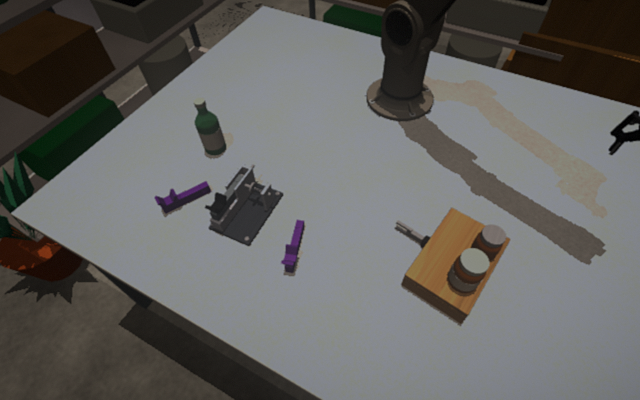

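View pics/top0.png

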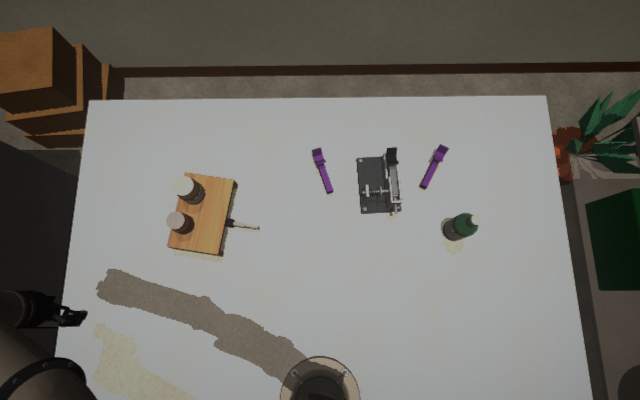

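Scene picture: the steel neck and fork stick out of the riser at scene (412,233) / top (245,226). The head is at scene (245,205) / top (380,183) with the grey arm in its channel at top (392,180). What could be mistaken for the targets: purple arms at top (322,170) and (433,166), which are not wanted, and the black gripper at top (70,317). There is only one fork-like object. I'll measure now and make one close crop.

```bash
python3 - <<'E'
from h import *
T=grab('top'); S=grab('scene')
out=[]
for n,c,(x0,x1,y0,y1) in (('top',T,(225,275,205,245)),('scene',S,(385,440,210,255))):
    P=cloud(c); print(n,'bench z',np.round(np.median(P[250:300,400:500,2]) if n=='top' else np.median(P[280:320,150:250,2]),4))
    Q=P[y0:y1,x0:x1].reshape(-1,3); 
    m=(Q[:,2]>.012)&(Q[:,2]<.041); A=Q[m]; print(len(A))
    hsv=cv2.cvtColor(c['frame'],cv2.COLOR_BGR2HSV)[y0:y1,x0:x1].reshape(-1,3)
    A=Q[m&(hsv[:,1]<90)]
    mu=A.mean(0); w,V=np.linalg.eigh(np.cov(A[:,:2].T)); d=V[:,1]; t=(A[:,:2]-mu[:2])@d
    print(n,mu.round(4),d.round(3),(mu[:2]+d*t.min()).round(4),(mu[:2]+d*t.max()).round(4),np.percentile(A[:,2],[5,50,95]).round(4), 'width',np.ptp(np.percentile((A[:,:2]-mu[:2])@V[:,0],[3,97])).round(4))
    # riser board
    B=P.reshape(-1,3); k=(abs(B[:,2]-.06)<.004)&(B[:,1]>.2)&(B[:,0]<.8); 
    bx=cv2.minAreaRect((B[k][:,:2]*1000).astype(np.float32)); print('riser',bx,np.median(B[k][:,2])); print(cv2.boxPoints(bx))
    # head: things with z>0.006 in region
    k=(B[:,2]>.007)&(B[:,2]<.013)&(B[:,0]>.4)&(B[:,0]<.95)&(abs(B[:,1]+.15)<.2)
    hs=cv2.cvtColor(c['frame'],cv2.COLOR_BGR2HSV).reshape(-1,3); k&=hs[:,2]<90
    k&=hs[:,1]<80
    bx=cv2.minAreaRect((B[k][:,:2]*1000).astype(np.float32)); print('plate',k.sum(),bx); print(cv2.boxPoints(bx))
a=cv2.resize(T['frame'][195:250,215:275],None,fx=6,fy=6,interpolation=2)
b=cv2.resize(T['frame'][140:225,345:415],None,fx=6,fy=6,interpolation=2)
h=max(a.shape[0],b.shape[0]); a=cv2.copyMakeBorder(a,0,h-a.shape[0],0,0,0);b=cv2.copyMakeBorder(b,0,h-b.shape[0],0,0,0)
cv2.imwrite('pics/crop1.png',np.hstack([a,b]))
E
```

```text
top bench z -0.0002
151
top [0.5153 0.2491 0.0281] [0.175 0.985] [0.5043 0.1872] [0.5226 0.2901] [0.0193 0.0288 0.0346] width 0.0206
riser ((547.8146362304688, 360.6822814941406), (161.20144653320312, 239.89735412597656), 80.5681381225586) 0.0592327957164549
[[416.2791  300.8277 ]
 [652.9333  261.51465]
 [679.35016 420.53687]
 [442.69598 459.8499 ]]
plate 1001 ((636.292724609375, -177.8385009765625), (272.2230529785156, 209.7830352783203), 51.35220718383789)
[[ 469.36658  -218.63354 ]
 [ 633.20703  -349.6496  ]
 [ 803.2189   -137.04346 ]
 [ 639.3784     -6.027405]]
scene bench z -0.0011
226
scene [0.5193 0.2439 0.026 ] [0.22  0.976] [0.5073 0.1905] [0.5278 0.2816] [0.0141 0.0266 0.0331] width 0.0178
riser ((-95.9139404296875, 395.9503173828125), (323.1533203125, 1527.6748046875), 79.87940216064453) 0.05900753070127718
[[-876.2584   371.10974]
 [ 627.6459   102.66579]
 [ 684.43054  420.7909 ]
 [-819.47375  689.23486]]
plate 1349 ((653.1786499023438, -166.84129333496094), (363.98333740234375, 195.97784423828125), 88.10977172851562)
[[ 549.2401   -345.5018  ]
 [ 745.1113   -351.96606 ]
 [ 757.1172     11.819214]
 [ 561.246      18.283478]]
```

View pics/crop1.png

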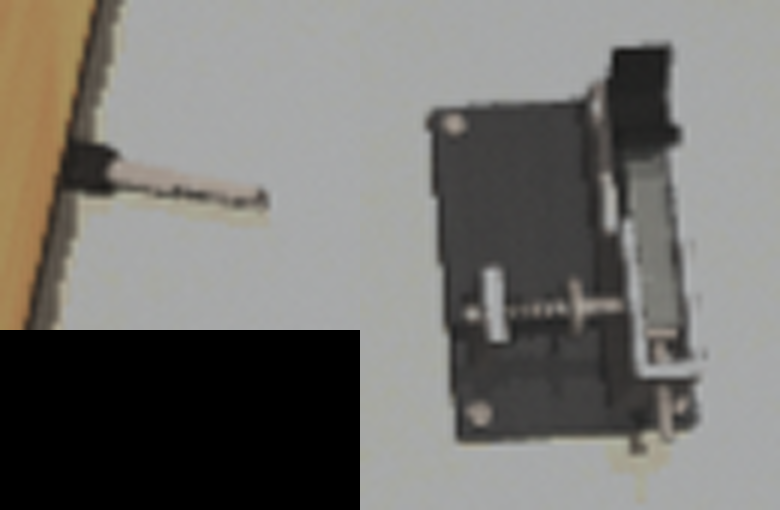

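The crop shows the black handle front at crop (90,168) and the fork tip at (265,200). The head's plate left edge runs from (435,110) to (458,440), the collar is at (577,305), the post at (495,305) and the kicker rod at (665,410). The only tool-like thing is this fork, and the grey arm sits in the channel. Next I'll fit the head from the clouds.

```bash
python3 - <<'E'
from h import *
T=grab('top'); S=grab('scene')
cr=lambda u,v:(345+(u-360)/6-.4,140+v/6-.4)
A,B,C=[onplane(T,*cr(*p),.010)[:2] for p in ((435,110),(458,440),(692,428))]
print('plate',A.round(4),B.round(4),C.round(4),np.linalg.norm(A-B),np.linalg.norm(C-B))
ex=(A-B)/np.linalg.norm(A-B); print('yaw deg',np.degrees(np.arctan2(ex[1],ex[0])))
ey=np.array([-ex[1],ex[0]]); o=B+55*ex/1000-ey*.100; print('origin',o)
for nm,p,z in (('collar top',(577,305),.082),('post',(495,305),.086),('bar',(600,305),.0695),('bar2',(530,307),.0695)):
    q=onplane(T,*cr(*p),z)[:2]-o; print(nm,(q@ex).round(4),(q@ey).round(4),(bydepth(T,*cr(*p))).round(4))
for n,c in (('top',T),('scene',S)):
    P=cloud(c).reshape(-1,3); d=P[:,:2]-o; hx,hy=d@ex,d@ey
    near=(abs(hx-.04)<.15)&(abs(hy-.03)<.12)
    for nm,k in (('cheek tops z86-94',near&(abs(P[:,2]-.09)<.004)&(hy<.05)&(hx<.06)),('post top',near&(abs(P[:,2]-.086)<.004)&(hy>.06)),('plate',near&(abs(P[:,2]-.010)<.003)),('bar/collar',near&(P[:,2]>.06)&(P[:,2]<.083)&(hy>.022)&(hy<.072)&(abs(hx)<.03))):
        if k.sum(): print(n,nm,k.sum(),'x',np.percentile(hx[k],[2,50,98]).round(4),'y',np.percentile(hy[k],[2,50,98]).round(4))
o_=r.get_obs(); M=rot(o_['orientation']); print('tcp y axis',M[:,1].round(3),'z',M[:,2].round(3))
# two-view check of tip/handle from wrist camera
W=grab('wrist'); cv2.imwrite('pics/wrist1.png',W['frame'])
E
```

```text
plate [ 0.7387 -0.134 ] [ 0.5514 -0.1405] [ 0.5569 -0.2665] 0.18739827943637538 0.12609385191909794
yaw deg 1.9836851391243497
origin [ 0.60987143 -0.23855574]
collar top -0.002 0.0433 [ 0.6069 -0.1957  0.0801]
post -0.0012 0.0857 [ 0.6059 -0.153   0.0853]
bar 0.0008 0.0291 [ 0.6094 -0.2093  0.0704]
bar2 0.0013 0.0653 [ 0.6243 -0.1818  0.0125]
top cheek tops z86-94 124 x [-0.0431 -0.0082  0.0377] y [-0.0163  0.0014  0.0176]
top post top 37 x [-0.0195 -0.0037  0.0165] y [0.0807 0.0862 0.0911]
top plate 1024 x [-0.0526  0.0449  0.1296] y [-0.0241  0.0544  0.0996]
top bar/collar 72 x [-0.0156 -0.0005  0.0147] y [0.0248 0.0455 0.0715]
scene cheek tops z86-94 151 x [-0.0416 -0.0041  0.0421] y [-0.016   0.0038  0.0193]
scene post top 46 x [-0.0164  0.003   0.0188] y [0.0822 0.0875 0.0917]
scene plate 1345 x [-0.0465  0.0656  0.135 ] y [0.0054 0.0583 0.1011]
scene bar/collar 104 x [-0.0121  0.0045  0.0176] y [0.0237 0.0463 0.069 ]
tcp y axis [ 0.406  0.914 -0.   ] z [-0. -0. -1.]
```

Emit:
send_rows --deltas '[{"dx":16,"dy":-25,"rz":-5.2},{"dx":32,"dy":-49,"rz":-10.4},{"dx":48,"dy":-74,"rz":-15.6},{"dx":65,"dy":-98,"rz":-20.8},{"dx":81,"dy":-123,"rz":-26}]'

```text
$.deltas[0]: bad value
```

Emit:
send_rows --deltas '[{"dx":16,"dy":-25,"rz":-5.2},{"dx":32,"dy":-49,"rz":-10.4},{"dx":48,"dy":-74,"rz":-15.6},{"dx":65,"dy":-98,"rz":-20.8},{"dx":81,"dy":-123,"rz":-26}]'

```text
$.deltas[0]: bad value
```

Emit:
send_rows --deltas '[{"dx":16,"dy":-25,"rz":-5},{"dx":32,"dy":-49,"rz":-10},{"dx":48,"dy":-74,"rz":-15},{"dx":65,"dy":-98,"rz":-20},{"dx":81,"dy":-123,"rz":-25}]'

```text
$.deltas[0]: bad value
```

Emit:
send_rows --deltas '[{"dz":-20},{"dz":-40},{"dz":-60},{"dz":-60}]'

```text
$.deltas[0]: bad value
```

```bash
cat > fork.py <<'E'
from h import *
def fork(c,lo=.020,hi=.041,fish=True,box=(.4,.65,.1,.29),smax=110):
    P=cloud(c,fish); h=cv2.cvtColor(c['frame'],cv2.COLOR_BGR2HSV)
    m=(P[...,2]>lo)&(P[...,2]<hi)&(P[...,0]>box[0])&(P[...,0]<box[1])&(P[...,1]>box[2])&(P[...,1]<box[3])&(h[...,1]<smax)
    n,l,s,_=cv2.connectedComponentsWithStats(m.astype(np.uint8)); i=1+np.argmax(s[1:,4]); A=P[l==i]
    (cx,cy),wh,ang=cv2.minAreaRect((A[:,:2]*1000).astype(np.float32)); bp=cv2.boxPoints(((cx,cy),wh,ang))
    e=sorted([(np.linalg.norm(bp[k]-bp[(k+1)%4]),k) for k in range(4)]); mids=[(bp[k]+bp[(k+1)%4])/2 for _,k in e[:2]]
    return A,np.array(mids),np.array(sorted(wh)),s[i]
E
python3 - <<'E'
from fork import *
W=grab('wrist'); cv2.imwrite('pics/wrist2.png',W['frame'])
o=r.get_obs(); print(o['clock'],o['tcp_pos'].round(4),rot(o['orientation'])[:,1].round(3),W['xyz'])
A,m,wh,s=fork(W); print(m.round(1),wh.round(1),s,np.percentile(A[:,2],[2,50,98]).round(4)); d=m[0]-m[1]; print(np.degrees(np.arctan2(d[1],d[0])))
E
```

```text
0.45 [0.2739 0.6169 0.2422] [ 0.406  0.914 -0.   ] [0.19948611 0.64913635 0.37360228]
[[508.4 189.1]
 [517.  253.6]] [14.9 65.1] [163 365  30   8 168] [0.0208 0.0281 0.0328]
-97.60327
```

View pics/wrist2.png

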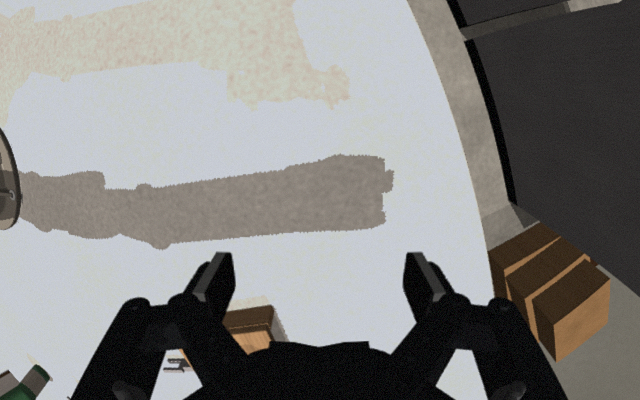

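The rows were refused, probably because every row needs all six numbers, so the arm has not moved. The picture shows the fork at (177,365), too far off to measure from. I'll resend with full rows.

Emit:
send_rows --deltas '[{"dx":16,"dy":-25,"dz":0,"rx":0,"ry":0,"rz":-5.2},{"dx":32,"dy":-49,"dz":0,"rx":0,"ry":0,"rz":-10.4},{"dx":48,"dy":-74,"dz":0,"rx":0,"ry":0,"rz":-15.6},{"dx":65,"dy":-98,"dz":0,"rx":0,"ry":0,"rz":-20.8},{"dx":81,"dy":-123,"dz":0,"rx":0,"ry":0,"rz":-26}]'

```text
clock: 0.87
tcp_pos: [0.3556, 0.4928, 0.2424]
orientation: [1.333, 2.845, 0.001]
contact_force: [0.1, 0.0, 0.6]
grip_width: 0.0855
gripper_force: 0.0
```

Emit:
send_rows --deltas '[{"dx":16,"dy":-25,"dz":0,"rx":0,"ry":0,"rz":-5.2},{"dx":32,"dy":-49,"dz":0,"rx":0,"ry":0,"rz":-10.4},{"dx":48,"dy":-74,"dz":0,"rx":0,"ry":0,"rz":-15.6},{"dx":65,"dy":-98,"dz":0,"rx":0,"ry":0,"rz":-20.8},{"dx":81,"dy":-123,"dz":0,"rx":0,"ry":0,"rz":-26}]'

```text
clock: 1.28
tcp_pos: [0.4366, 0.3698, 0.2426]
orientation: [-1.938, -2.472, -0.001]
contact_force: [0.4, -0.3, 0.4]
grip_width: 0.0852
gripper_force: 0.0
```

Emit:
send_rows --deltas '[{"dx":16,"dy":-25,"dz":0,"rx":0,"ry":0,"rz":-5},{"dx":32,"dy":-49,"dz":0,"rx":0,"ry":0,"rz":-10},{"dx":48,"dy":-74,"dz":0,"rx":0,"ry":0,"rz":-15},{"dx":65,"dy":-98,"dz":0,"rx":0,"ry":0,"rz":-20},{"dx":81,"dy":-123,"dz":0,"rx":0,"ry":0,"rz":-25}]'

```text
clock: 1.7
tcp_pos: [0.5176, 0.2469, 0.2426]
orientation: [-2.427, -1.995, -0.001]
contact_force: [0.5, 1.1, -0.8]
grip_width: 0.0854
gripper_force: 0.0
```

Emit:
send_rows --deltas '[{"dx":0,"dy":0,"dz":-30,"rx":0,"ry":0,"rz":0},{"dx":0,"dy":0,"dz":-60,"rx":0,"ry":0,"rz":0},{"dx":0,"dy":0,"dz":-80,"rx":0,"ry":0,"rz":0},{"dx":0,"dy":0,"dz":-80,"rx":0,"ry":0,"rz":0}]'

```text
clock: 2.03
tcp_pos: [0.5143, 0.2467, 0.1584]
orientation: [-2.422, -1.999, 0.011]
contact_force: [-0.9, -0.3, 0.2]
grip_width: 0.085
gripper_force: 0.0
```

```bash
python3 - <<'E'
from fork import *
W=grab('wrist'); cv2.imwrite('pics/wrist3.png',W['frame'])
o=r.get_obs(); print(o['clock'],o['tcp_pos'].round(4),rot(o['orientation'])[:,1].round(3),W['xyz'],o['joints'].round(2))
A,m,wh,s=fork(W); print(m.round(1),wh.round(1),s,np.percentile(A[:,2],[2,50,98]).round(4)); d=m[0]-m[1]; print(np.degrees(np.arctan2(d[1],d[0])))
for lo,hi,t in ((.022,.03,'neck'),(.0295,.036,'tine/handle')):
    A,m,wh,s=fork(W,lo,hi); print(t,m.round(1),wh.round(1),s,np.percentile(A[:,2],[2,50,98]).round(4))
E
```

```text
2.0833 [0.5156 0.2473 0.1607] [ 0.982 -0.19  -0.003] [0.53054518 0.32632865 0.28947279] [-0.86  0.42  0.39  1.9  -0.21  0.86 -0.55]
[[504.6 190.8]
 [523.3 281.5]] [23.2 92.6] [ 308  148   28   99 1153] [0.0247 0.0302 0.0328]
-101.60349
neck [[514.1 233.9]
 [521.1 269.9]] [11.7 36.6] [315 161  14  41 529] [0.0245 0.0258 0.028 ]
tine/handle [[514.5 235.6]
 [505.8 190.5]] [ 6.6 45.9] [318 200   8  47 364] [0.0302 0.0317 0.033 ]
```

View pics/wrist3.png

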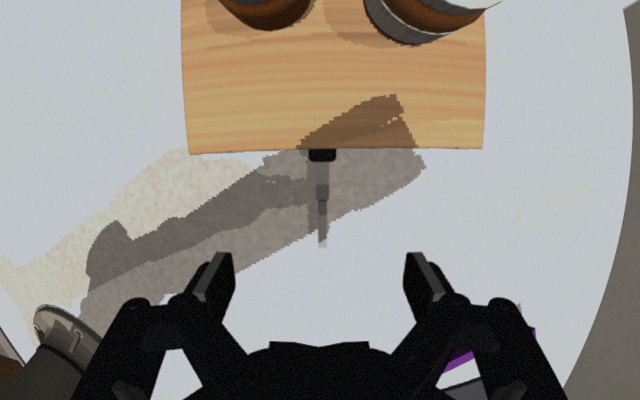

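The wrist picture shows the neck at (322,175) and the tip at (322,247), straight and centred between the fingers, with the jars at (265,10) and (425,20). The neck top is at z 26 mm, the neck is 11.7 mm wide, and its middle is (517.6, 251.9), all matching the text. Before descending I'll check the jar clearance to the camera side of the hand.

```bash
python3 - <<'E'
from h import *
for n in ('wrist','top'):
    c=grab(n); P=cloud(c,n=='wrist').reshape(-1,3)
    k=(P[:,2]>.075)&(P[:,2]<.18)&(P[:,0]>.42)&(P[:,0]<.68)&(P[:,1]>.30)&(P[:,1]<.47); A=P[k]
    if n=='top': k2=A[:,2]>.12; 
    e=A[:,:2]-[.517,.249]; d=np.array([.193,.981]); q=np.array([.981,-.193]); s,t=e@d,e@q
    for t0 in range(-100,120,20):
        w=(t*1000>=t0)&(t*1000<t0+20)
        if w.sum()>3: print(n,t0,'min along',np.percentile(s[w],1).round(3),'z max',A[w,2].max().round(3))
E
```

```text
wrist -80 min along 0.137 z max 0.111
wrist -60 min along 0.126 z max 0.139
wrist -40 min along 0.126 z max 0.14
wrist -20 min along 0.132 z max 0.115
wrist 20 min along 0.125 z max 0.136
wrist 40 min along 0.117 z max 0.162
wrist 60 min along 0.117 z max 0.162
wrist 80 min along 0.123 z max 0.161
```

Emit:
send_rows --deltas '[{"dx":0,"dy":1,"dz":-35,"rx":0,"ry":0,"rz":0},{"dx":0,"dy":1,"dz":-70,"rx":0,"ry":0,"rz":0},{"dx":0,"dy":1,"dz":-105,"rx":0,"ry":0,"rz":0},{"dx":0,"dy":1,"dz":-130,"rx":0,"ry":0,"rz":0},{"dx":0,"dy":1,"dz":-144,"rx":0,"ry":0,"rz":0}]'

```text
clock: 2.6
tcp_pos: [0.5168, 0.2494, 0.0172]
orientation: [-2.422, -2.0, 0.001]
contact_force: [0.0, -0.6, 0.3]
grip_width: 0.0854
gripper_force: 0.0
```

Emit:
send_rows --deltas '[{"dx":0,"dy":0,"dz":-1,"rx":0,"ry":0,"rz":0},{"dx":0,"dy":0,"dz":-1,"rx":0,"ry":0,"rz":0}]'

```text
clock: 2.77
tcp_pos: [0.5178, 0.2495, 0.0183]
orientation: [2.423, 2.0, 0.002]
contact_force: [0.1, 1.2, 0.9]
grip_width: 0.0855
gripper_force: 0.0
```

Emit:
send_rows --deltas '[{"dx":0,"dy":0,"dz":-3,"rx":0,"ry":0,"rz":0},{"dx":0,"dy":0,"dz":-3,"rx":0,"ry":0,"rz":0},{"dx":0,"dy":0,"dz":-3,"rx":0,"ry":0,"rz":0},{"dx":0,"dy":0,"dz":-3,"rx":0,"ry":0,"rz":0},{"dx":0,"dy":0,"dz":-3,"rx":0,"ry":0,"rz":0}]' --jaw 0 --newtons 60

```text
clock: 3.18
tcp_pos: [0.5172, 0.2492, 0.015]
orientation: [2.423, 2.0, 0.002]
contact_force: [-0.7, 0.2, 0.6]
grip_width: 0.0255
gripper_force: 0.0
```

Emit:
send_rows --deltas '[{"dx":0,"dy":0,"dz":0,"rx":0,"ry":0,"rz":0},{"dx":0,"dy":0,"dz":0,"rx":0,"ry":0,"rz":0},{"dx":0,"dy":0,"dz":0,"rx":0,"ry":0,"rz":0},{"dx":0,"dy":0,"dz":0,"rx":0,"ry":0,"rz":0},{"dx":0,"dy":0,"dz":0,"rx":0,"ry":0,"rz":0}]'

```text
clock: 3.6
tcp_pos: [0.5172, 0.2491, 0.0149]
orientation: [-2.423, -2.0, -0.001]
contact_force: [-1.5, -1.1, 6.0]
grip_width: 0.011
gripper_force: 59.4
```

Emit:
send_rows --deltas '[{"dx":0,"dy":0,"dz":2,"rx":0,"ry":0,"rz":0},{"dx":-3,"dy":-15,"dz":3,"rx":0,"ry":0,"rz":0},{"dx":-7,"dy":-35,"dz":3,"rx":0,"ry":0,"rz":0},{"dx":-11,"dy":-58,"dz":3,"rx":0,"ry":0,"rz":0},{"dx":-16,"dy":-80,"dz":3,"rx":0,"ry":0,"rz":0}]'

```text
clock: 4.02
tcp_pos: [0.5001, 0.1669, 0.0171]
orientation: [2.423, 2.0, -0.002]
contact_force: [0.2, -0.8, -1.8]
grip_width: 0.0108
gripper_force: 58.4
```

Emit:
send_rows --deltas '[{"dx":-5,"dy":-25,"dz":0,"rx":0,"ry":0,"rz":0},{"dx":-10,"dy":-50,"dz":0,"rx":0,"ry":0,"rz":0},{"dx":-13,"dy":-75,"dz":0,"rx":0,"ry":0,"rz":0},{"dx":-13,"dy":-90,"dz":0,"rx":0,"ry":0,"rz":0},{"dx":-13,"dy":-90,"dz":0,"rx":0,"ry":0,"rz":0}]'

```text
clock: 4.43
tcp_pos: [0.4865, 0.0734, 0.0172]
orientation: [2.429, 1.991, -0.004]
contact_force: [-0.1, -0.5, -1.7]
grip_width: 0.0111
gripper_force: 58.5
```

```bash
python3 - <<'E'
from h import *
T=grab('top');S=grab('scene')
a=cv2.resize(T['frame'][190:260,200:310],None,fx=3.6,fy=3.6); b=cv2.resize(S['frame'][150:270,330:470],None,fx=2.8,fy=2.8)
h=max(a.shape[0],b.shape[0]); a=cv2.copyMakeBorder(a,0,h-a.shape[0],0,0,0);b=cv2.copyMakeBorder(b,0,h-b.shape[0],0,0,0)
cv2.imwrite('pics/c2.png',np.hstack([a,b]))
E
```

```text
(no output)
```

View pics/c2.png

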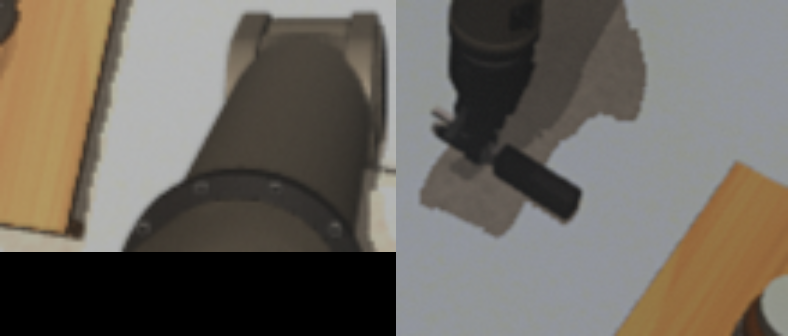

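The crop shows the tool fully out, its handle at (540,185) well clear of the shelf edge. I'll lower it, let go, rise and look.

Emit:
send_rows --deltas '[{"dx":0,"dy":0,"dz":-2,"rx":0,"ry":0,"rz":0},{"dx":0,"dy":0,"dz":-3,"rx":0,"ry":0,"rz":0},{"dx":0,"dy":0,"dz":-3,"rx":0,"ry":0,"rz":0}]'

```text
clock: 4.78
tcp_pos: [0.488, 0.0798, 0.0148]
orientation: [-2.421, -2.001, -0.001]
contact_force: [-3.1, -2.2, 9.7]
grip_width: 0.0111
gripper_force: 60.2
```

Emit:
send_rows --deltas '[{"dx":0,"dy":0,"dz":0,"rx":0,"ry":0,"rz":0},{"dx":0,"dy":0,"dz":0,"rx":0,"ry":0,"rz":0},{"dx":0,"dy":0,"dz":0,"rx":0,"ry":0,"rz":0},{"dx":0,"dy":0,"dz":0,"rx":0,"ry":0,"rz":0},{"dx":0,"dy":0,"dz":0,"rx":0,"ry":0,"rz":0}]' --jaw 85

```text
clock: 5.2
tcp_pos: [0.4879, 0.0793, 0.0142]
orientation: [-2.422, -2.0, 0.0]
contact_force: [0.4, 0.3, 0.4]
grip_width: 0.0708
gripper_force: 0.0
```

Emit:
send_rows --deltas '[{"dx":0,"dy":0,"dz":25,"rx":0,"ry":0,"rz":0},{"dx":0,"dy":0,"dz":60,"rx":0,"ry":0,"rz":0},{"dx":0,"dy":0,"dz":95,"rx":0,"ry":0,"rz":0},{"dx":0,"dy":0,"dz":120,"rx":0,"ry":0,"rz":0},{"dx":0,"dy":0,"dz":120,"rx":0,"ry":0,"rz":0}]'

```text
clock: 5.62
tcp_pos: [0.491, 0.0796, 0.1389]
orientation: [2.421, 1.997, 0.013]
contact_force: [0.3, -0.2, -0.1]
grip_width: 0.0853
gripper_force: 0.0
```

```bash
python3 - <<'E'
from fork import *
W=grab('wrist'); cv2.imwrite('pics/wrist4.png',W['frame'])
o=r.get_obs(); print(o['clock'],o['tcp_pos'].round(4),rot(o['orientation'])[:,1].round(3),o['joints'].round(2))
for lo,hi,t in ((.020,.041,'all'),(.022,.029,'neck'),(.0295,.036,'handle')):
    A,m,wh,s=fork(W,lo,hi,box=(.42,.58,-.03,.24),smax=256); d=m[0]-m[1]; print(t,m.round(1),m.mean(0),wh.round(1),np.percentile(A[:,2],[2,50,98]).round(4),np.degrees(np.arctan2(d[1],d[0])).round(1))
E
```

```text
5.6667 [0.4897 0.0796 0.1367] [ 0.982 -0.19   0.005] [-0.6   0.34  0.38  2.1  -0.19  0.73 -0.29]
all [[477.   19.7]
 [509.  188.3]] [492.9999   103.968506] [ 24.1 171.6] [0.025  0.0314 0.0331] -100.7
neck [[485.1  64.5]
 [492.3 100.8]] [488.6982   82.61631] [11.9 37. ] [0.0244 0.0258 0.0275] -101.1
handle [[492.2 100.9]
 [508.6 187.9]] [500.40125 144.4392 ] [22.9 88.5] [0.0299 0.0316 0.0331] -100.7
```

Emit:
send_rows --deltas '[{"dx":5,"dy":25,"dz":0,"rx":0,"ry":0,"rz":0},{"dx":9.5,"dy":50,"dz":-20,"rx":0,"ry":0,"rz":0},{"dx":9.5,"dy":50,"dz":-55,"rx":0,"ry":0,"rz":0},{"dx":9.5,"dy":50,"dz":-90,"rx":0,"ry":0,"rz":0},{"dx":9.5,"dy":50,"dz":-115,"rx":0,"ry":0,"rz":0}]'

```text
clock: 6.08
tcp_pos: [0.4953, 0.1292, 0.0158]
orientation: [-2.421, -2.001, 0.005]
contact_force: [0.3, 0.6, 0.2]
grip_width: 0.0849
gripper_force: 0.0
```

Emit:
send_rows --deltas '[{"dx":0,"dy":0,"dz":-5,"rx":0,"ry":0,"rz":0},{"dx":0,"dy":0,"dz":-5,"rx":0,"ry":0,"rz":0},{"dx":0,"dy":0,"dz":-5,"rx":0,"ry":0,"rz":0}]'

```text
clock: 6.33
tcp_pos: [0.4975, 0.1286, 0.0144]
orientation: [2.424, 1.999, -0.001]
contact_force: [0.5, 0.0, 0.2]
grip_width: 0.0851
gripper_force: 0.0
```

Emit:
send_rows --deltas '[{"dx":0,"dy":0,"dz":0,"rx":0,"ry":0,"rz":0},{"dx":0,"dy":0,"dz":0,"rx":0,"ry":0,"rz":0},{"dx":0,"dy":0,"dz":0,"rx":0,"ry":0,"rz":0},{"dx":0,"dy":0,"dz":0,"rx":0,"ry":0,"rz":0},{"dx":0,"dy":0,"dz":0,"rx":0,"ry":0,"rz":0}]' --jaw 0 --newtons 115

```text
clock: 6.75
tcp_pos: [0.4977, 0.1292, 0.015]
orientation: [2.423, 2.0, 0.002]
contact_force: [-0.3, -0.4, -0.8]
grip_width: 0.0253
gripper_force: 0.0
```

Emit:
send_rows --deltas '[{"dx":0,"dy":0,"dz":0,"rx":0,"ry":0,"rz":0},{"dx":0,"dy":0,"dz":0,"rx":0,"ry":0,"rz":0},{"dx":0,"dy":0,"dz":0,"rx":0,"ry":0,"rz":0},{"dx":0,"dy":0,"dz":0,"rx":0,"ry":0,"rz":0}]'

```text
clock: 7.08
tcp_pos: [0.4977, 0.1292, 0.0153]
orientation: [-2.423, -2.0, -0.002]
contact_force: [-2.0, -0.5, 9.1]
grip_width: 0.022
gripper_force: 113.0
```

Emit:
send_rows --deltas '[{"dx":0,"dy":0,"dz":20,"rx":0,"ry":0,"rz":0},{"dx":0,"dy":0,"dz":50,"rx":0,"ry":0,"rz":0},{"dx":0,"dy":0,"dz":80,"rx":0,"ry":0,"rz":0},{"dx":0,"dy":0,"dz":100,"rx":0,"ry":0,"rz":0}]'

```text
clock: 7.42
tcp_pos: [0.4978, 0.1289, 0.1165]
orientation: [2.423, 1.999, 0.002]
contact_force: [1.9, 0.5, -2.5]
grip_width: 0.0224
gripper_force: 112.9
```

Emit:
send_rows --deltas '[{"dx":-4,"dy":-23,"dz":0,"rx":0,"ry":0,"rz":6.8},{"dx":-8,"dy":-46,"dz":0,"rx":0,"ry":0,"rz":13.6},{"dx":-12,"dy":-69,"dz":0,"rx":0,"ry":0,"rz":20.4},{"dx":-17,"dy":-92,"dz":0,"rx":0,"ry":0,"rz":27.2},{"dx":-21,"dy":-115,"dz":0,"rx":0,"ry":0,"rz":34}]'

```text
clock: 7.83
tcp_pos: [0.4756, 0.013, 0.1143]
orientation: [-1.724, -2.626, 0.0]
contact_force: [-0.4, -0.1, -1.3]
grip_width: 0.0223
gripper_force: 112.8
```

Emit:
send_rows --deltas '[{"dx":-4,"dy":-23,"dz":0,"rx":0,"ry":0,"rz":6.8},{"dx":-8,"dy":-46,"dz":0,"rx":0,"ry":0,"rz":13.6},{"dx":-12,"dy":-69,"dz":0,"rx":0,"ry":0,"rz":20.4},{"dx":-17,"dy":-92,"dz":0,"rx":0,"ry":0,"rz":27.2},{"dx":-21,"dy":-115,"dz":0,"rx":0,"ry":0,"rz":34}]'

```text
clock: 8.25
tcp_pos: [0.4545, -0.1022, 0.1143]
orientation: [-0.882, -3.015, 0.0]
contact_force: [0.5, -0.3, -2.6]
grip_width: 0.0221
gripper_force: 112.8
```

Emit:
send_rows --deltas '[{"dx":-4,"dy":-23,"dz":0,"rx":0,"ry":0,"rz":6.8},{"dx":-8,"dy":-46,"dz":0,"rx":0,"ry":0,"rz":13.6},{"dx":-12,"dy":-69,"dz":0,"rx":0,"ry":0,"rz":20.4},{"dx":-17,"dy":-92,"dz":0,"rx":0,"ry":0,"rz":27.2},{"dx":-21,"dy":-115,"dz":0,"rx":0,"ry":0,"rz":35}]'

```text
clock: 8.67
tcp_pos: [0.4335, -0.2171, 0.1142]
orientation: [0.048, -3.141, -0.0]
contact_force: [-0.9, 0.3, -2.2]
grip_width: 0.0222
gripper_force: 112.8
```

Emit:
send_rows --deltas '[{"dx":0,"dy":0,"dz":0,"rx":0,"ry":0,"rz":0},{"dx":0,"dy":0,"dz":0,"rx":0,"ry":0,"rz":0},{"dx":0,"dy":0,"dz":0,"rx":0,"ry":0,"rz":0}]'

```text
clock: 8.92
tcp_pos: [0.4341, -0.2155, 0.1142]
orientation: [0.036, -3.141, -0.001]
contact_force: [-1.0, 0.7, -2.6]
grip_width: 0.0222
gripper_force: 113.0
```

```bash
python3 - <<'E'
from h import *
W=grab('wrist'); T=grab('top'); S=grab('scene')
cv2.imwrite('pics/wrist5.png',W['frame'])
o=r.get_obs(); M=rot(o['orientation']); print(o['clock'],o['tcp_pos'].round(4),M[:,1].round(4),M[:,2].round(3),o['joints'].round(2))
tc=o['tcp_pos'][:2]
for n,c in (('wrist',W),('top',T),('scene',S)):
    P=cloud(c,n=='wrist'); e=P[...,:2]-tc
    m=(e[...,0]>.06)&(e[...,0]<.13)&(abs(e[...,1])<.04)&(P[...,2]>.095)&(P[...,2]<.145)
    A=P[m]
    if len(A)<8: print(n,len(A)); continue
    bx=cv2.minAreaRect((A[:,:2]*1000).astype(np.float32)); print(n,len(A),'tip x',np.percentile(A[:,0],98).round(4),bx,'z',np.percentile(A[:,2],[5,50,95]).round(4))
    for lo,hi in ((.06,.08),(.08,.095),(.095,.113)):
        k=(A[:,0]-tc[0]>lo)&(A[:,0]-tc[0]<hi)
        if k.sum(): print('   ',lo,k.sum(),'y',A[k,1].mean().round(4),np.ptp(np.percentile(A[k,1],[5,95])).round(4),'z top',np.percentile(A[k,2],90).round(4))
E
```

```text
9.0667 [ 0.4347 -0.2148  0.1143] [-2.610e-02  9.997e-01  4.000e-04] [-0.  0. -1.] [ 0.3   0.34  0.04  2.12 -0.02  0.68  1.95]
wrist 0
top 81 tip x 0.5427 ((520.2386474609375, -213.57095336914062), (47.68227767944336, 9.654775619506836), 2.124958038330078) z [0.1026 0.1279 0.1337]
    0.06 33 y -0.2135 0.0087 z top 0.1325
    0.08 23 y -0.2128 0.0068 z top 0.1326
    0.095 25 y -0.213 0.0075 z top 0.1337
scene 138 tip x 0.5452 ((520.5354614257812, -212.30300903320312), (11.708512306213379, 51.810733795166016), 88.45111083984375) z [0.1003 0.1173 0.1306]
    0.06 58 y -0.211 0.0083 z top 0.1302
    0.08 36 y -0.2123 0.0085 z top 0.1297
    0.095 44 y -0.2118 0.0084 z top 0.1304
```

View pics/wrist5.png

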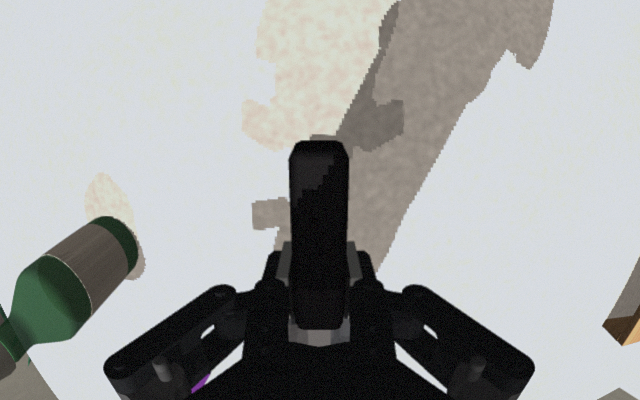

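The wrist view shows the handle at (318,235) straight in the jaws. Fork and gap measured in both cameras agree: go 83 mm forward, about 3 mm in +y and 51 mm down. I'll descend first, then go part way and check.

Emit:
send_rows --deltas '[{"dx":0,"dy":0,"dz":-15,"rx":0,"ry":0,"rz":0.3},{"dx":0,"dy":0,"dz":-35,"rx":0,"ry":0,"rz":0.3},{"dx":0,"dy":0,"dz":-51,"rx":0,"ry":0,"rz":0.3},{"dx":0,"dy":0,"dz":-51,"rx":0,"ry":0,"rz":0.3}]'

```text
clock: 9.4
tcp_pos: [0.4329, -0.2142, 0.061]
orientation: [0.05, -3.137, -0.003]
contact_force: [-0.4, 0.7, -2.0]
grip_width: 0.0224
gripper_force: 113.0
```

Emit:
send_rows --deltas '[{"dx":8,"dy":0.3,"dz":0,"rx":0,"ry":0,"rz":0},{"dx":20,"dy":0.8,"dz":0,"rx":0,"ry":0,"rz":0},{"dx":32,"dy":1.2,"dz":0,"rx":0,"ry":0,"rz":0},{"dx":40,"dy":1.5,"dz":0,"rx":0,"ry":0,"rz":0},{"dx":40,"dy":1.5,"dz":0,"rx":0,"ry":0,"rz":0}]'

```text
clock: 9.82
tcp_pos: [0.4783, -0.2142, 0.0644]
orientation: [-0.05, 3.137, -0.001]
contact_force: [1.1, -0.5, -1.9]
grip_width: 0.0224
gripper_force: 113.0
```

```bash
python3 - <<'E'
from h import *
T=grab('top'); S=grab('scene')
o=r.get_obs(); tc=o['tcp_pos']; print(o['clock'],tc.round(4),rot(o['orientation'])[:,1].round(4))
for n,c in (('top',T),('scene',S)):
    P=cloud(c); e=P-tc
    m=(e[...,0]>.07)&(e[...,0]<.118)&(abs(e[...,1])<.014)&(P[...,2]>.04)&(P[...,2]<.1); A=P[m]
    print(n,len(A),'tip',np.percentile(A[:,0],98).round(4),'y',np.percentile(A[:,1],[5,50,95]).round(4),'ztop',np.percentile(A[:,2],90).round(4))
    m=(P[...,0]>.597)&(P[...,0]<.625)&(P[...,1]>-.216)&(P[...,1]<-.202)&(P[...,2]>.06)&(P[...,2]<.08); A=P[m]
    print('   bar in gap',len(A),A.mean(0).round(4),'z',np.percentile(A[:,2],[10,90]).round(4))
    m=(P[...,0]>.59)&(P[...,0]<.63)&(P[...,1]>-.205)&(P[...,1]<-.185)&(P[...,2]>.066)&(P[...,2]<.086); A=P[m]
    print('   collar',len(A),np.percentile(A[:,1],[5,50,95]).round(4),np.percentile(A[:,0],[5,95]).round(4),A[:,2].max().round(4))
    m=(P[...,0]>.57)&(P[...,0]<.65)&(P[...,1]>-.235)&(P[...,1]<-.20)&(P[...,2]>.085)&(P[...,2]<.094); A=P[m]
    print('   cheek',len(A),np.percentile(A[:,1],[5,50,95]).round(4))
a=cv2.resize(T['frame'][165:225,350:430],None,fx=5,fy=5); b=cv2.resize(S['frame'][155:245,205:285],None,fx=4.5,fy=4.5)
h=max(a.shape[0],b.shape[0]); a=cv2.copyMakeBorder(a,0,h-a.shape[0],0,0,0);b=cv2.copyMakeBorder(b,0,h-b.shape[0],0,0,0)
cv2.imwrite('pics/c3.png',np.hstack([a,b]))
E
```

```text
9.9167 [ 0.475  -0.2144  0.0636] [-3.060e-02  9.995e-01 -2.000e-04]
top 106 tip 0.5918 y [-0.2266 -0.2154 -0.2087] ztop 0.0899
   bar in gap 12 [ 0.6081 -0.2092  0.0684] z [0.0657 0.0703]
   collar 39 [-0.2043 -0.1946 -0.1859] [0.5941 0.6211] 0.0842
   cheek 54 [-0.227  -0.2237 -0.2206]
scene 179 tip 0.5916 y [-0.2254 -0.2144 -0.2078] ztop 0.0864
   bar in gap 13 [ 0.6121 -0.2103  0.066 ] z [0.0629 0.0679]
   collar 46 [-0.1973 -0.1932 -0.1886] [0.5984 0.6242] 0.0824
   cheek 75 [-0.2281 -0.2223 -0.2185]
```

View pics/c3.png

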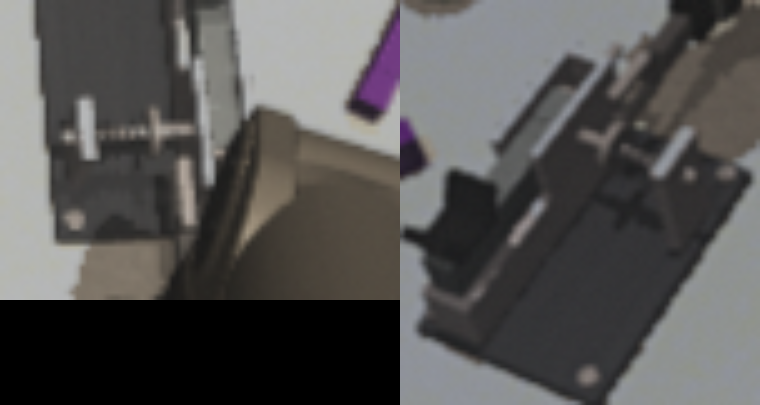

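The crop shows the fork at (187,190), between the cheek (207) and the collar (155) and short of the bar, with the height right. I'll go in 42 mm with 3 mm in +y.

Emit:
send_rows --deltas '[{"dx":7,"dy":2,"dz":0,"rx":0,"ry":0,"rz":0},{"dx":16,"dy":2.5,"dz":0,"rx":0,"ry":0,"rz":0},{"dx":26,"dy":3,"dz":0,"rx":0,"ry":0,"rz":0},{"dx":35,"dy":3,"dz":0,"rx":0,"ry":0,"rz":0},{"dx":42,"dy":3,"dz":0,"rx":0,"ry":0,"rz":0}]'

```text
clock: 10.33
tcp_pos: [0.5182, -0.2114, 0.0634]
orientation: [-0.048, 3.14, -0.0]
contact_force: [-0.3, -0.0, -1.2]
grip_width: 0.0223
gripper_force: 113.0
```

Emit:
send_rows --deltas '[{"dx":0,"dy":0,"dz":0,"rx":0,"ry":0,"rz":0},{"dx":0,"dy":0,"dz":0,"rx":0,"ry":0,"rz":0}]'

```text
clock: 10.5
tcp_pos: [0.5167, -0.2115, 0.0631]
orientation: [0.048, -3.141, -0.0]
contact_force: [0.2, -0.2, -2.8]
grip_width: 0.0226
gripper_force: 113.0
```

```bash
python3 - <<'E'
from h import *
T=grab('top'); S=grab('scene')
o=r.get_obs(); tc=o['tcp_pos']; print(o['clock'],tc.round(4),rot(o['orientation'])[:,1].round(4))
a=cv2.resize(T['frame'][165:225,350:430],None,fx=5,fy=5,interpolation=2); b=cv2.resize(S['frame'][165:225,225:285],None,fx=6.5,fy=6.5,interpolation=2)
h=max(a.shape[0],b.shape[0]); a=cv2.copyMakeBorder(a,0,h-a.shape[0],0,0,0);b=cv2.copyMakeBorder(b,0,h-b.shape[0],0,0,0)
cv2.imwrite('pics/c4.png',np.hstack([a,b]))
E
```

```text
10.6 [ 0.5157 -0.2116  0.0631] [-2.970e-02  9.996e-01  1.000e-04]
```

View pics/c4.png

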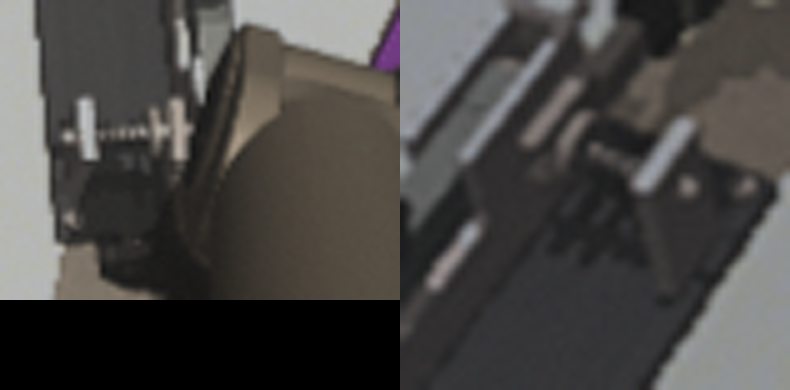

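The left crop shows the fork tip at (178,98), about 17 mm beyond the bar line (row 130) and between the cheek and the collar (155), with no contact force. So the bar is mid-notch. Now I'll press sideways.

Emit:
send_rows --deltas '[{"dx":0,"dy":3,"dz":0,"rx":0,"ry":0,"rz":0},{"dx":0,"dy":6,"dz":0,"rx":0,"ry":0,"rz":0},{"dx":0,"dy":9,"dz":0,"rx":0,"ry":0,"rz":0},{"dx":0,"dy":12,"dz":0,"rx":0,"ry":0,"rz":0},{"dx":-0.5,"dy":15,"dz":0,"rx":0,"ry":0,"rz":0}]'

```text
clock: 11.02
tcp_pos: [0.5155, -0.1979, 0.0634]
orientation: [-0.043, 3.141, -0.002]
contact_force: [-0.3, -4.6, -3.1]
grip_width: 0.0222
gripper_force: 113.0
```

Emit:
send_rows --deltas '[{"dx":0,"dy":3,"dz":0,"rx":0,"ry":0,"rz":0},{"dx":0,"dy":6,"dz":0,"rx":0,"ry":0,"rz":0},{"dx":0,"dy":9,"dz":0,"rx":0,"ry":0,"rz":0},{"dx":0,"dy":12,"dz":0,"rx":0,"ry":0,"rz":0},{"dx":-0.5,"dy":15,"dz":0,"rx":0,"ry":0,"rz":0}]'

```text
clock: 11.43
tcp_pos: [0.5148, -0.1817, 0.0633]
orientation: [0.046, -3.14, 0.0]
contact_force: [-1.5, -2.8, -1.7]
grip_width: 0.0223
gripper_force: 113.0
```

```bash
cat > chk.py <<'E'
from h import *
T=grab('top'); S=grab('scene')
o=r.get_obs(); tc=o['tcp_pos']; print(o['clock'],tc.round(4),rot(o['orientation'])[:,1].round(4),o['contact_force'].round(1))
O=np.array([.6095,-.2375]);t=np.radians(2);ex=np.array([np.cos(t),np.sin(t)]);ey=np.array([-ex[1],ex[0]])
for n,c in (('top',T),('scene',S)):
    P=cloud(c); d=P[...,:2]-O; hx,hy=d@ex,d@ey; z=P[...,2]
    m=(abs(hx)<.022)&(hy>.022)&(hy<.077)&(z>.072)&(z<.088)
    print(n,'collar/fork hy by hx:',[(k,np.percentile(hy[m&(hx*1e3>=k)&(hx*1e3<k+8)]*1e3,[5,50,95]).round(0).tolist()) for k in range(-20,20,8) if (m&(hx*1e3>=k)&(hx*1e3<k+8)).sum()>2])
    g=c['frame'].max(2).astype(int)-c['frame'].min(2)
    m=(abs(hy)<.009)&(z>.05)&(z<.09)&(hx>.0)&(hx<.17)
    print('   arm/eye hx',np.percentile(hx[m]*1e3,[2,98]).round(0), 'cradle far', np.percentile(hx[m&(c['frame'].max(2)<45)]*1e3,[5,98]).round(0))
E
python3 chk.py
```

```text
11.5333 [ 0.5148 -0.181   0.0632] [-3.060e-02  9.995e-01  3.000e-04] [-2.9 -4.  -0.7]
top collar/fork hy by hx: [(-12, [60.0, 63.0, 66.0]), (-4, [59.0, 63.0, 66.0]), (4, [56.0, 61.0, 67.0]), (12, [56.0, 60.0, 66.0])]
   arm/eye hx [ 51. 132.] cradle far [113. 133.]
scene collar/fork hy by hx: [(-20, [55.0, 59.0, 64.0]), (-12, [56.0, 62.0, 68.0]), (-4, [58.0, 65.0, 70.0]), (4, [53.0, 62.0, 69.0]), (12, [56.0, 60.0, 68.0])]
   arm/eye hx [ 15. 155.] cradle far [119. 154.]
```

Emit:
send_rows --deltas '[{"dx":0,"dy":1,"dz":0,"rx":0,"ry":0,"rz":0},{"dx":0,"dy":2,"dz":0,"rx":0,"ry":0,"rz":0},{"dx":0,"dy":2.5,"dz":0,"rx":0,"ry":0,"rz":0},{"dx":0,"dy":2.5,"dz":0,"rx":0,"ry":0,"rz":0},{"dx":0,"dy":2.5,"dz":0,"rx":0,"ry":0,"rz":0}]'

```text
clock: 11.95
tcp_pos: [0.5153, -0.1791, 0.0632]
orientation: [0.047, -3.141, 0.0]
contact_force: [-2.9, -3.6, -2.2]
grip_width: 0.0222
gripper_force: 113.0
```

Emit:
send_rows --deltas '[{"dx":0,"dy":0,"dz":0,"rx":0,"ry":0,"rz":0},{"dx":0,"dy":0,"dz":0,"rx":0,"ry":0,"rz":0},{"dx":0,"dy":0,"dz":0,"rx":0,"ry":0,"rz":0},{"dx":0,"dy":0,"dz":0,"rx":0,"ry":0,"rz":0},{"dx":0,"dy":0,"dz":0,"rx":0,"ry":0,"rz":0}]'

```text
clock: 12.37
tcp_pos: [0.5154, -0.179, 0.0633]
orientation: [0.047, -3.141, -0.0]
contact_force: [-2.4, -3.2, -2.6]
grip_width: 0.0226
gripper_force: 112.9
```

```bash
python3 chk.py
```

```text
12.4667 [ 0.5154 -0.179   0.0633] [-0.0301  0.9995  0.    ] [-1.9 -4.6 -2. ]
top collar/fork hy by hx: [(-12, [63.0, 66.0, 70.0]), (-4, [62.0, 66.0, 69.0]), (4, [59.0, 62.0, 68.0]), (12, [58.0, 61.0, 63.0])]
   arm/eye hx [ 50. 146.] cradle far [127. 148.]
scene collar/fork hy by hx: [(-20, [58.0, 63.0, 65.0]), (-12, [57.0, 63.0, 70.0]), (-4, [58.0, 67.0, 71.0]), (4, [55.0, 65.0, 71.0]), (12, [57.0, 64.0, 70.0])]
   arm/eye hx [ 19. 160.] cradle far [124. 159.]
```

Emit:
send_rows --deltas '[{"dx":0,"dy":0,"dz":0,"rx":0,"ry":0,"rz":0},{"dx":0,"dy":0,"dz":0,"rx":0,"ry":0,"rz":0},{"dx":0,"dy":0,"dz":0,"rx":0,"ry":0,"rz":0},{"dx":0,"dy":0,"dz":0,"rx":0,"ry":0,"rz":0},{"dx":0,"dy":0,"dz":0,"rx":0,"ry":0,"rz":0}]'

```text
clock: 12.88
tcp_pos: [0.5154, -0.179, 0.0633]
orientation: [-0.047, 3.141, 0.0]
contact_force: [-2.3, -4.4, -1.4]
grip_width: 0.0223
gripper_force: 112.9
```

```bash
cat > arm.py <<'E'
from h import *
T=grab('top')
for n,f in (('start',cv2.imread('pics/top0.png')),('now',T['frame'])):
    g=(f[115:175,384:400].max(2)<50); ys,xs=np.nonzero(g); 
    e=ys.min()+115; print(n,'cradle far row',e,'x',onplane(T,391,e,.08).round(4))
E
python3 arm.py; python3 chk.py
```

```text
start cradle far row 148 x [ 0.7451 -0.2342  0.08  ]
now cradle far row 138 x [ 0.7788 -0.2359  0.08  ]
13.0333 [ 0.5154 -0.179   0.0633] [-0.0301  0.9995  0.    ] [-2.7 -4.4 -3.2]
top collar/fork hy by hx: [(-20, [66.0, 66.0, 68.0]), (-12, [63.0, 67.0, 71.0]), (-4, [62.0, 66.0, 70.0]), (4, [58.0, 65.0, 68.0]), (12, [58.0, 60.0, 61.0])]
   arm/eye hx [ 51. 146.] cradle far [127. 146.]
scene collar/fork hy by hx: [(-20, [57.0, 61.0, 65.0]), (-12, [57.0, 64.0, 71.0]), (-4, [59.0, 68.0, 71.0]), (4, [58.0, 65.0, 70.0]), (12, [57.0, 63.0, 70.0])]
   arm/eye hx [ 18. 160.] cradle far [ 87. 160.]
```

The arm has gone out 34 mm. I'll let the bar spring back with the fork, then withdraw.

Emit:
send_rows --deltas '[{"dx":0,"dy":-4,"dz":0,"rx":0,"ry":0,"rz":0},{"dx":0,"dy":-8,"dz":0,"rx":0,"ry":0,"rz":0},{"dx":0,"dy":-12,"dz":0,"rx":0,"ry":0,"rz":0},{"dx":0.5,"dy":-16,"dz":0,"rx":0,"ry":0,"rz":0},{"dx":0.5,"dy":-20,"dz":0,"rx":0,"ry":0,"rz":0}]'

```text
clock: 13.45
tcp_pos: [0.5164, -0.1995, 0.0635]
orientation: [-0.047, 3.14, -0.0]
contact_force: [0.4, -2.3, -2.7]
grip_width: 0.0219
gripper_force: 112.9
```

Emit:
send_rows --deltas '[{"dx":0,"dy":-4,"dz":0,"rx":0,"ry":0,"rz":0},{"dx":0.5,"dy":-8,"dz":0,"rx":0,"ry":0,"rz":0},{"dx":0.5,"dy":-11.5,"dz":0,"rx":0,"ry":0,"rz":0},{"dx":0.5,"dy":-11.5,"dz":0,"rx":0,"ry":0,"rz":0},{"dx":0.5,"dy":-11.5,"dz":0,"rx":0,"ry":0,"rz":0}]'

```text
clock: 13.87
tcp_pos: [0.5164, -0.2102, 0.0633]
orientation: [0.048, -3.141, -0.001]
contact_force: [-0.5, -0.6, -1.9]
grip_width: 0.0224
gripper_force: 113.1
```

```bash
python3 chk.py
```

```text
13.9667 [ 0.5164 -0.21    0.0632] [-3.070e-02  9.995e-01  5.000e-04] [ 0.2 -0.3 -1.2]
top collar/fork hy by hx: [(-20, [27.0, 30.0, 43.0]), (-12, [27.0, 33.0, 44.0]), (-4, [25.0, 41.0, 65.0]), (4, [25.0, 30.0, 43.0]), (12, [25.0, 31.0, 44.0])]
   arm/eye hx [ 37. 145.] cradle far [127. 148.]
scene collar/fork hy by hx: [(-20, [27.0, 31.0, 34.0]), (-12, [26.0, 32.0, 45.0]), (-4, [26.0, 34.0, 45.0]), (4, [27.0, 36.0, 47.0]), (12, [26.0, 34.0, 46.0])]
   arm/eye hx [ 13. 160.] cradle far [121. 160.]
```

The collar is home (39–45 mm) and the fork is free at about 30 mm. Withdraw, carry to the left and lay it down.

Emit:
send_rows --deltas '[{"dx":-10,"dy":-0.3,"dz":0,"rx":0,"ry":0,"rz":0},{"dx":-28,"dy":-0.9,"dz":0,"rx":0,"ry":0,"rz":0},{"dx":-48,"dy":-1.5,"dz":0,"rx":0,"ry":0,"rz":0},{"dx":-68,"dy":-2.1,"dz":0,"rx":0,"ry":0,"rz":0},{"dx":-85,"dy":-2.6,"dz":0,"rx":0,"ry":0,"rz":0}]'

```text
clock: 14.38
tcp_pos: [0.4289, -0.2128, 0.0632]
orientation: [0.047, -3.14, -0.001]
contact_force: [0.4, -0.9, -1.9]
grip_width: 0.0221
gripper_force: 113.1
```

Emit:
send_rows --deltas '[{"dx":0,"dy":15,"dz":0,"rx":0,"ry":0,"rz":0},{"dx":0,"dy":45,"dz":0,"rx":0,"ry":0,"rz":0},{"dx":0,"dy":80,"dz":0,"rx":0,"ry":0,"rz":0},{"dx":5,"dy":115,"dz":0,"rx":0,"ry":0,"rz":0},{"dx":10,"dy":150,"dz":0,"rx":0,"ry":0,"rz":0}]'

```text
clock: 14.8
tcp_pos: [0.4402, -0.062, 0.0634]
orientation: [0.046, -3.141, 0.0]
contact_force: [0.7, -0.4, -1.5]
grip_width: 0.0221
gripper_force: 113.1
```

Emit:
send_rows --deltas '[{"dx":5,"dy":25,"dz":0,"rx":0,"ry":0,"rz":0},{"dx":5,"dy":40,"dz":-10,"rx":0,"ry":0,"rz":0},{"dx":5,"dy":40,"dz":-25,"rx":0,"ry":0,"rz":0},{"dx":5,"dy":40,"dz":-40,"rx":0,"ry":0,"rz":0},{"dx":5,"dy":40,"dz":-45,"rx":0,"ry":0,"rz":0}]'

```text
clock: 15.22
tcp_pos: [0.4448, -0.0227, 0.0171]
orientation: [0.05, -3.139, -0.0]
contact_force: [-0.3, -0.3, -2.3]
grip_width: 0.0225
gripper_force: 113.2
```

Emit:
send_rows --deltas '[{"dx":0,"dy":0,"dz":-1.5,"rx":0,"ry":0,"rz":0},{"dx":0,"dy":0,"dz":-3,"rx":0,"ry":0,"rz":0},{"dx":0,"dy":0,"dz":-3,"rx":0,"ry":0,"rz":0}]'

```text
clock: 15.47
tcp_pos: [0.4465, -0.0235, 0.0157]
orientation: [-0.046, 3.141, -0.0]
contact_force: [-0.3, 0.7, -1.3]
grip_width: 0.022
gripper_force: 113.2
```

Emit:
send_rows --deltas '[{"dx":0,"dy":0,"dz":-0.7,"rx":0,"ry":0,"rz":0},{"dx":0,"dy":0,"dz":-1,"rx":0,"ry":0,"rz":0},{"dx":0,"dy":0,"dz":-1,"rx":0,"ry":0,"rz":0}]'

```text
clock: 15.72
tcp_pos: [0.4468, -0.0234, 0.0153]
orientation: [-0.046, 3.14, 0.0]
contact_force: [-2.1, -1.5, 5.2]
grip_width: 0.0218
gripper_force: 114.6
```

Emit:
send_rows --deltas '[{"dx":0,"dy":0,"dz":0,"rx":0,"ry":0,"rz":0},{"dx":0,"dy":0,"dz":0,"rx":0,"ry":0,"rz":0},{"dx":0,"dy":0,"dz":0,"rx":0,"ry":0,"rz":0},{"dx":0,"dy":0,"dz":0,"rx":0,"ry":0,"rz":0},{"dx":0,"dy":0,"dz":0,"rx":0,"ry":0,"rz":0}]' --jaw 85

```text
clock: 16.13
tcp_pos: [0.4465, -0.0232, 0.0144]
orientation: [-0.047, 3.141, 0.0]
contact_force: [0.8, 0.7, 0.3]
grip_width: 0.081
gripper_force: 0.0
```

Emit:
send_rows --deltas '[{"dx":0,"dy":0,"dz":15,"rx":0,"ry":0,"rz":0},{"dx":0,"dy":0,"dz":45,"rx":0,"ry":0,"rz":0},{"dx":0,"dy":0,"dz":80,"rx":0,"ry":0,"rz":0},{"dx":0,"dy":0,"dz":115,"rx":0,"ry":0,"rz":0},{"dx":0,"dy":0,"dz":150,"rx":0,"ry":0,"rz":0}]'

```text
clock: 16.55
tcp_pos: [0.4458, -0.0232, 0.1658]
orientation: [0.047, -3.141, 0.0]
contact_force: [1.2, 0.5, -0.5]
grip_width: 0.0848
gripper_force: 0.0
```

Emit:
send_rows --deltas '[{"dx":0,"dy":30,"dz":5,"rx":0,"ry":0,"rz":0},{"dx":0,"dy":60,"dz":10,"rx":0,"ry":0,"rz":0},{"dx":0,"dy":90,"dz":10,"rx":0,"ry":0,"rz":0},{"dx":0,"dy":90,"dz":10,"rx":0,"ry":0,"rz":0},{"dx":0,"dy":90,"dz":10,"rx":0,"ry":0,"rz":0}]'

```text
clock: 16.97
tcp_pos: [0.4462, 0.0684, 0.1744]
orientation: [-0.053, 3.141, 0.001]
contact_force: [-0.3, -0.1, -0.1]
grip_width: 0.0852
gripper_force: 0.0
```

```bash
python3 chk.py; python3 arm.py; python3 - <<'E'
from h import *
S=grab('scene'); cv2.imwrite('pics/end.png',S['frame'])
E
```

```text
17.0667 [0.4461 0.066  0.174 ] [-2.960e-02  9.996e-01 -6.000e-04] [ 0.1 -0.3 -0. ]
top collar/fork hy by hx: [(-12, [38.0, 42.0, 66.0]), (-4, [31.0, 43.0, 59.0]), (4, [40.0, 43.0, 43.0]), (12, [39.0, 42.0, 45.0])]
   arm/eye hx [  4. 144.] cradle far [127. 146.]
scene collar/fork hy by hx: [(-12, [41.0, 44.0, 45.0]), (-4, [42.0, 44.0, 46.0]), (4, [40.0, 44.0, 57.0]), (12, [42.0, 44.0, 46.0])]
   arm/eye hx [  7. 159.] cradle far [124. 160.]
start cradle far row 148 x [ 0.7451 -0.2342  0.08  ]
now cradle far row 138 x [ 0.7788 -0.2359  0.08  ]
```

View pics/end.png

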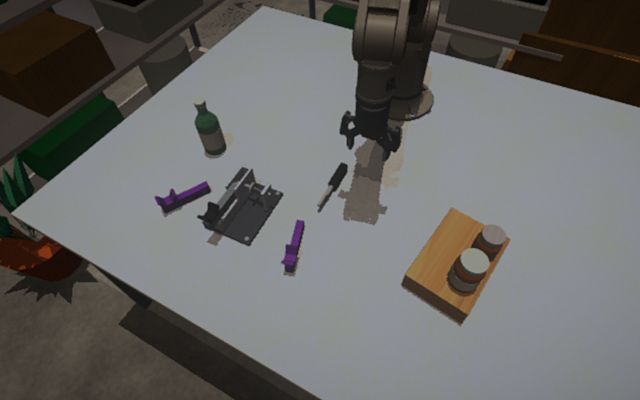

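The end picture shows the fork lying on the bench at (333,187), clear of the head (245,205). The grey arm is out at (213,210), the collar is home, the jars and bottle are untouched, and the hand is free at (370,140).

```bash
python3 -c "
from bench import r
print(r.hand_in())"
```

```text
the job is handed in; nothing more can be done
None
```

The job is handed in at about 17 s of the 64 s: the grey arm was pushed out 34 mm, the bar is home, the fork lies on the bench clear of the head, and the jars and bottle are where they were.

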